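# Centre the egg cup on its display plinth

## Task

The wobbly egg in its little wooden egg cup stands off to one side of its round plinth, close to the rim. With light taps of the fingertips low against its foot, slide it over the plinth until it stands upright and at rest in the middle, with an even margin all round. Never pinch it, lift it, hit it hard, tip it or knock it off, and leave the jars on the other two plinths and the dish, stopper and pocket lens beside them where they are.

Things in the scene. Friction and masses are not known exactly. Their poses are not given: they have to be found in the camera images.
- egg_cup: White egg fixed in a dark wooden egg cup: one top-heavy piece, about 90 g, 60 mm high. Widest at its round flat foot: 40 mm across, upright edge 9 mm high; stem 13 mm at z 21 mm, cup 27 mm at 31 to 34 mm, egg 27 mm. Origin: centre of the foot's underside, z up. Starts 13 to 19 mm off centre, in any direction. Pushed at the foot it slides and stops with the push; pushed higher it tips.
- plinth_egg_top (a point): Centre of the flat top of the plinth that carries the egg cup, z up. Turned wooden stand fixed to the cabinet top, 45 mm high, top 78 mm and base 90 mm in diameter. Three such plinths stand in a row from left to right, 140 mm or more apart; the egg cup may be on any of them.
- jar_pale: Bystander: glass specimen jar with a pale screw lid, 43 mm in diameter and 74 mm high, standing loose on the middle of another plinth (top 45 mm above the cabinet top). Origin: centre of its underside.
- jar_dark: Bystander: glass specimen jar with a black screw lid, 44 mm in diameter and 74 mm high, standing loose on the middle of the third plinth. Origin: centre of its underside.
- dish: Bystander: glass petri dish, 62 mm in diameter, 14 mm high, on the cabinet top behind the plinths. Origin: centre of its underside.
- stopper: Bystander: tapered rubber stopper, 30 mm in diameter, 26 mm high, on the cabinet top behind the plinths. Origin: centre of its underside.
- lens: Bystander: folding pocket lens, 28 x 45 x 12 mm, lying on the cabinet top in front of the plinths. Origin: centre of its underside.
There are look-alikes about, which are no part of the job. Leave any orange, pink or turquoise look-alike of the egg_cup alone.

How it is judged:
By the outcome, as a careful person would: the job done as asked, in the order asked, and still so for the second after the job is handed in, with the robot touching nothing.
It also fails if it takes over 48 s, if anything falls off the work surface, if the arm or the gripper's body presses on something with over 40 N, if the wrist force passes 120 N, or if a joint passes its speed limit or range.

## Robot

A 6-joint arm with a two-finger parallel gripper is mounted at the origin on the work surface; the furniture and walls round the work are solid. World frame = base frame: x ahead of the robot, y to its left, z up, the work surface at z = 0. Lengths are in m, angles in degrees, forces in N, time in s.
With the tool pointing down it reaches from about 0.25 to 0.775 m from the base axis. Payload 4 kg.
Tool frame: the origin (TCP) lies at the very end of the fingers, on their centre line; the grasp point (between the pads) lies 19 mm behind it (grasp_offset is the distance from the TCP to the grasp point, in m); z points along the fingers, y is the line along which they close (so a half turn about z gives the same grasp; the last joint's range is limited). The gripper opens to 85 mm and grips with 20 to 120 N. Pads are 22 mm wide; open, the fingers measure 114 mm over their backs; the gripper's body (76 mm by 85 mm) begins 54 mm behind the grasp point. The pads swing forward as they close: fully open they stand 13 mm farther back than shut.
Start: joints at [-75.178, 4.996, 78.535, -0, 96.463, -5.907], TCP at [0.195, -0.514, 0.231] pointing down, gripper open.
Joint ranges: [-177.83, 177.83], [-43.37, 116.18], [15.69, 146.23], [-61.86, 241.86], [9.47, 152.12], [-147.06, 147.06]. Speed limits (degrees/s): [159.86, 159.86, 180, 180, 180, 180].

## Interface

Orientations are given as [roll, pitch, yaw] about the fixed x, y, z axes, in that order (R = Rz(yaw) Ry(pitch) Rx(roll)).
In Python, from cell import state, snapshot, get_calibration, sign_off, grasp_offset gives the robot as it stands.
- The arm moves only by the tool step_arm, never from a script. Its argument "rows" is a list of rows, each an object of numbers: "tx", "ty", "tz": the shift along the world's x, y, z normalised to -1 to 1, where 1 is 100 mm; "wx", "wy", "wz": the turn, a rotation vector about the world's x, y, z normalised to -1 to 1, where 1 is 120 degrees; "grip": the opening, from -1 (shut) to 1 (fully open). In form: [{"tx": .., "ty": .., "tz": .., "wx": .., "wy": .., "wz": .., "grip": ..}, ...]. A call has 1 to 5 rows; each row is the pose to reach, as a shift and turn from the pose commanded when the call began; what a row does not reach only later rows make up. A row lasts 1/10 s, in which the tool goes at most 50 mm and 8.59 degrees, less where a joint would pass 70% of its speed; a pose out of reach is approached as far as the arm can. A call with a number of a shift or a turn outside -1 to 1 is refused whole. A call with a gripper value outside its range is refused whole. The fingers move at their own pace and stop on an object; "grip_force" is the grip in N (left out, the last holds). Time passes only in rows, so rows that repeat a pose let the fingers close. It gives the time, the measured TCP pose, the force, the opening and the grip force at its end, in the units of the state.
- state(): the state, without advancing time (a new reading comes with each control period).
- snapshot(name): name is "scene" or "top" or "wrist"; returns (picture, depth): 384x512x3 uint8, blue, green, red; 384x512 float32, m along the optical axis (not along the pixel's ray), 0 where there is no reading.
- get_calibration(name): a dict with "camera_matrix" (3x3 intrinsics, pixels), "cam_to_world" (4x4, takes a point from camera to world coordinates); the wrist camera has in their place "hand_eye" (4x4, takes a point from camera to tool coordinates, whose origin is the TCP and whose axes are the flange's). Camera axes: x right, y up, looking along -z (the intrinsics and any distortion apply to the point x, -y, -z); pixel columns grow to the right and rows downward; lengths in m; the calibration is good to about 2 mm. A picture is of the moment at which its call begins: read the wrist's pose just before it. get_calibration takes no time and is no camera call.
- sign_off(): hands the job in; it is judged then, once.
The state is a dict: "clock": time; "joints": joint angles; "dq": joint speeds; "joint_torque": joint torques, N m; "eef_pos": TCP position; "ee_rot": TCP orientation; "wrist_force": force on the tool from outside, world axes, zero at the start; "wrist_torque": the same for the moment, N m; "gripper_width": finger opening in m; "gripper_force": force on a finger pad.
Only numpy, scipy, OpenCV 4.12 (cv2) and the standard library are available. Lean on these libraries where they do the work, as an engineer would, in place of code of your own. Each camera call takes 0.05 s, during which the arm holds its last target. There are 200 camera calls.

## Working session

There is one attempt and no reset: what is moved stays moved. The work goes in short steps, Python scripts to look and compute and a tool call to move; the robot and the scene stay as the last step left them, time stands still between calls to the robot, and variables do not carry over. Pictures are saved under pics/ and viewed, at most 10 in all, crops included, and the job is handed in when it is done.

Besides the shell and the picture viewer there is one more tool, called after "Call:" by a JSON object that holds its "name" and its "arguments". step_arm: Moves the arm, as the interface text tells. Scaled input: -1 to 1 covers 100 mm each way for a shift and 120 degrees each way for a turn. Its arguments: {"type":"object","properties":{"rows":{"type":"array"},"grip_force":{"type":"number"}},"required":["rows"]}

```bash
mkdir -p pics
cat > h.py <<'E'
import numpy as np, cv2
from cell import *
def pts(name, dep, st=None):
    c=get_calibration(name); K=np.array(c["camera_matrix"])
    v,u=np.mgrid[0:384,0:512]
    X=np.stack([(u-K[0,2])/K[0,0]*dep,-(v-K[1,2])/K[1,1]*dep,-dep,np.ones_like(dep)],-1)
    return X@np.array(c["cam_to_world"]).T
def ray(name,u,v,z):
    c=get_calibration(name); K=np.array(c["camera_matrix"]); T=np.array(c["cam_to_world"])
    d=T[:3,:3]@np.array([(u-K[0,2])/K[0,0],-(v-K[1,2])/K[1,1],-1]); o=T[:3,3]
    return o+d*(z-o[2])/d[2]
E
python3 - <<'E'
from h import *
a,d=snapshot("scene"); b,e=snapshot("top")
cv2.imwrite("pics/a.png",a);cv2.imwrite("pics/b.png",b)
np.savez("d.npz",a=a,d=d,b=b,e=e)
for n in("scene","top","wrist"):print(n,get_calibration(n))
print(state())
E
```

```text
scene {'camera_matrix': array([[429.11738553,   0.        , 254.01260054],
       [  0.        , 429.11738553, 184.2193656 ],
       [  0.        ,   0.        ,   1.        ]]), 'cam_to_world': array([[ 0.98287388,  0.11368364, -0.14503433,  0.36792901],
       [-0.1834742 ,  0.5301968 , -0.82778534, -0.61091942],
       [-0.01720891,  0.84021865,  0.5419746 ,  0.54305364],
       [ 0.        ,  0.        ,  0.        ,  1.        ]])}
top {'camera_matrix': array([[486.31895574,   0.        , 256.37103534],
       [  0.        , 486.31895574, 190.87758178],
       [  0.        ,   0.        ,   1.        ]]), 'cam_to_world': array([[-0.02170933,  0.99577071, -0.08927153,  0.39293632],
       [-0.99969335, -0.02268505, -0.00992965,  0.14866305],
       [-0.01191278,  0.08902859,  0.99595783,  1.08471512],
       [ 0.        ,  0.        ,  0.        ,  1.        ]])}
wrist {'camera_matrix': array([[341.82851193,   0.        , 258.59243103],
       [  0.        , 341.82851193, 193.85441224],
       [  0.        ,   0.        ,   1.        ]]), 'hand_eye': array([[-1.80066901e-03,  9.4
[... 305 characters left out ...]
+00]])}
{'clock': 0.1, 'joints': array([-7.51770933e+01,  5.03556882e+00,  7.86165964e+01,  1.89746088e-03,
        9.64641517e+01, -5.90501290e+00]), 'dq': array([ 0.05180144, -0.04342818, -0.14965631,  0.01354305, -0.07597371,
       -0.07614174]), 'joint_torque': array([ 2.43923685e-03, -3.53014326e+01, -3.14217854e+01, -7.59267550e-05,
        7.91207654e-03, -2.15937058e-05]), 'eef_pos': array([ 0.19456998, -0.51394701,  0.23024504]), 'ee_rot': array([-1.79884494e+02, -1.38424463e-02,  2.07281174e+01]), 'wrist_force': array([ 0.34654562,  0.4083167 , -0.03769643]), 'wrist_torque': array([-0.00045182,  0.01943002,  0.00238636]), 'gripper_force': 0.0, 'gripper_width': 0.08522056651140913}
```

View pics/a.png

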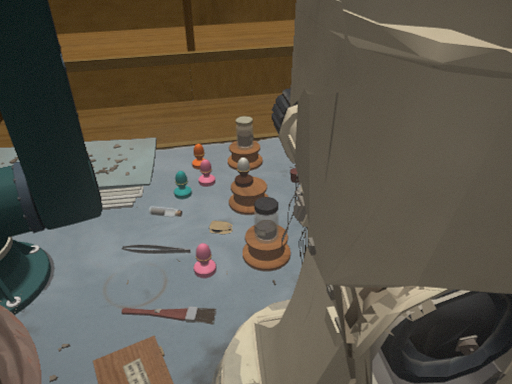

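View pics/b.png

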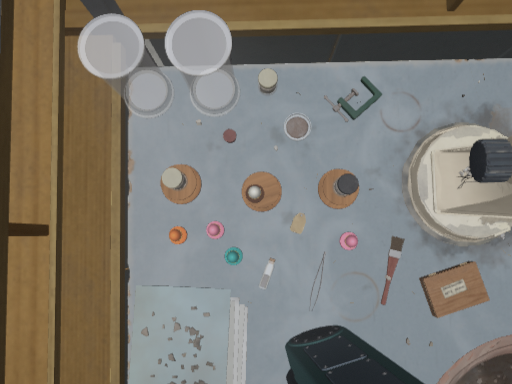

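The top view has three plinths at (181,184), (262,191) and (338,188). The egg cup is on the middle one, with the egg at about (255,193). The jars are on the outer two. The orange, pink and turquoise look-alikes are at the lower left and at (349,240).

```bash
cat >> h.py <<'E'
def circ(P):
    h=cv2.convexHull(P.astype(np.float32)).reshape(-1,2)
    return cv2.minEnclosingCircle(h)
E
python3 - <<'E'
from h import *
f=np.load("d.npz")
for n,im,dp in(("top",f["b"],f["e"]),("scene",f["a"],f["d"])):
    W=pts(n,dp); x,y,z=W[...,0],W[...,1],W[...,2]
    c=ray("top",262,191,.045); print(n,c)
    near=(dp>0)&(np.hypot(x-c[0],y-c[1])<.07)
    print(np.histogram(z[near],np.arange(-.01,.13,.005)))
    for lo,hi in((.04,.05),(.051,.057),(.08,.11),(.095,.11)):
        m=near&(z>lo)&(z<hi)
        if m.sum()>5: print(lo,m.sum(),np.median(W[m],0)[:3],circ(np.c_[x[m],y[m]]))
    m=(dp>0)&(x>.3)&(x<.75)&(z>.07)&(z<.6)&(abs(y-c[1])<.3)
    # tall things
    k,l,s,ce=cv2.connectedComponentsWithStats(m.astype(np.uint8))
    for i in range(1,k):
        if s[i,4]>25: q=l==i; print(s[i],[np.round([w[q].min(),w[q].max()],3) for w in(x,y,z)])
E
```

```text
top [0.48559109 0.14695573 0.045     ]
(array([  3, 772, 996, 131, 127,   6,   0,   0,   0,   3, 284, 462,  16,
        93,  27,   0,   0,   4,   7,   9,  16,  36,  54,  11,   0,   0,
         0,   0]), array([-0.01 , -0.005,  0.   ,  0.005,  0.01 ,  0.015,  0.02 ,  0.025,
        0.03 ,  0.035,  0.04 ,  0.045,  0.05 ,  0.055,  0.06 ,  0.065,
        0.07 ,  0.075,  0.08 ,  0.085,  0.09 ,  0.095,  0.1  ,  0.105,
        0.11 ,  0.115,  0.12 ,  0.125,  0.13 ]))
0.04 746 [0.49567393 0.14019367 0.0455787 ] ((0.48952212929725647, 0.14847587049007416), 0.038913365453481674)
0.051 51 [0.48027568 0.16238544 0.0559311 ] ((0.481475830078125, 0.1484006941318512), 0.03354752063751221)
0.08 133 [0.48048047 0.1631501  0.09979997] ((0.4817286431789398, 0.1627420336008072), 0.013652360998094082)
0.095 101 [0.48072707 0.163191   0.10186963] ((0.4812876880168915, 0.16298379004001617), 0.012116702273488045)
[ 165   23   71   83 4393] [array([0.662, 0.75 ]), array([0.192, 0.306]), array([0.07 , 0.296])]
[  82   27   84   81 4592] [array([0.662, 0.75 ]), array([0.342, 0.447]), array([0.07 , 0.292])]
[16
[... 758 characters left out ...]
9766 0.13683332 0.04397836] ((0.49045759439468384, 0.1463274210691452), 0.03993833065032959)
0.051 71 [0.47902128 0.14949868 0.055299  ] ((0.4812529981136322, 0.16073882579803467), 0.01970592327415943)
0.08 137 [0.47994891 0.15479544 0.09282996] ((0.4811229109764099, 0.15837378799915314), 0.012603532522916794)
0.095 58 [0.48107487 0.15704399 0.09955165] ((0.48108479380607605, 0.15966463088989258), 0.010287364944815636)
[236 116  18  25 396] [array([0.49 , 0.532]), array([0.303, 0.347]), array([0.07 , 0.118])]
[237 158  13  17 173] [array([0.468, 0.493]), array([0.147, 0.169]), array([0.07 , 0.105])]
[254 197  25  37 800] [array([0.47 , 0.512]), array([-0.048, -0.005]), array([0.07 , 0.121])]
```

Run:
```python
from h import *
f=np.load("d.npz")
G=np.zeros((20,17))
for n,k in(("top","e"),("scene","d")):
    W=pts(n,f[k])[f[k]>0]
    for x,y,z in W[:,:3]:
        i=int(np.floor((x+.1)/.05)); j=int(np.floor((y+.6)/.05))
        if 0<=i<20 and 0<=j<17: G[i,j]=max(G[i,j],z)
print("cols y from -.6; rows x",)
for i in range(20): print("%.2f"%(-.1+.05*i),*["%3d"%(100*v) for v in G[i]])
```

```text
cols y from -.6; rows x
-0.10   0   0   0   0   0   0   0   0   0   0   0   0   0   0   0   0   0
-0.05   0   0   0   0   0   0   0   0   0   0   0   0   0   0   0   0   0
0.00   0   0   0   0   0   0   0   0   0   0   4   5   5   4   0   0   0
0.05   0   0   0   0   0   9  10  11   0   0   4  20  21  20   0   1   4
0.10   0   0   0   0   0  10  13  15  15   0   0  37  21  25  26   1   4
0.15   0   0   0   0   0  14  14  14  15   0   0  45  11  43  27   1   4
0.20   0   0   0   0   0   3   3   4   0   1   0  52  50  46   0   1   4
0.25   0   0   0   0   0   3   3   4   3   1   0   0   1   0   2   2   4
0.30   0   0   0   0   0   3   3   3   1   1   0   0   1   0   2   5   6
0.35   0   0   0   0   5   6   6   6   1   1   5   6   1   1   0   4   6
0.40   0  50  51  51  38  16  15   8   5   0   0   1   0   1   1   1   6
0.45   0  50  51  33  50  30  36  38  38   0   5  12   5   0   9  10   0
0.50   0   0  38   0  49   0  11  38  38   0   4  12   4   0   5   5   0
0.55   0   0   0   0  49  16  10   8   5   0   0   0   0   0   0   0   2
0.60   0   0   0   0   5   6   6   5   0   0   1   1   1   1   0   0   3
0.65   0   0   0   0   0   0   0   0   0   2   2   2   1   1   0  29  29
0.70   0   0   0   0   0   0   0   0   0   2   2   1   1   0   7  29  29
0.75   0   0   0   0   0   0   0   0   0   0   0   0   0   0   0   0  29
0.80   0   0   0   0   0   0   0   0   0   0   0   0   0   0   0   0   0
0.85   0   0   0   0   0   0   0   0   0   0   0   0   0   0   0   0   0
```

Call:
{"name": "step_arm", "arguments": {"rows": [{"tx": 0.05, "ty": 0.35, "tz": 0.15, "wx": 0, "wy": 0, "wz": 0.07, "grip": 1}, {"tx": 0.1, "ty": 0.7, "tz": 0.3, "wx": 0, "wy": 0, "wz": 0.14, "grip": 0}, {"tx": 0.15, "ty": 1, "tz": 0.4, "wx": 0, "wy": 0, "wz": 0.21, "grip": -0.5}]}}

```text
clock: 0.4
eef_pos: [0.2097, -0.4131, 0.2717]
ee_rot: [-180.0, -0.0, 46.3]
wrist_force: [0.3, 0.1, -0.3]
gripper_width: 0.059
gripper_force: 0.0
```

Call:
{"name": "step_arm", "arguments": {"rows": [{"tx": 0.1, "ty": 0.35, "tz": 0, "wx": 0, "wy": 0, "wz": 0.07, "grip": -0.5}, {"tx": 0.2, "ty": 0.7, "tz": 0, "wx": 0, "wy": 0, "wz": 0.14, "grip": -0.5}, {"tx": 0.3, "ty": 1, "tz": 0, "wx": 0, "wy": 0, "wz": 0.21, "grip": -0.5}]}}

```text
clock: 0.7
eef_pos: [0.2397, -0.3126, 0.271]
ee_rot: [-180.0, -0.0, 71.5]
wrist_force: [0.4, 0.0, 0.4]
gripper_width: 0.0218
gripper_force: 0.0
```

Call:
{"name": "step_arm", "arguments": {"rows": [{"tx": 0.1, "ty": 0.35, "tz": 0, "wx": 0, "wy": 0, "wz": 0.07, "grip": -0.5}, {"tx": 0.2, "ty": 0.7, "tz": 0, "wx": 0, "wy": 0, "wz": 0.14, "grip": -0.5}, {"tx": 0.3, "ty": 1, "tz": 0, "wx": 0, "wy": 0, "wz": 0.21, "grip": -0.5}]}}

```text
clock: 1.0
eef_pos: [0.2696, -0.2126, 0.271]
ee_rot: [180.0, -0.0, 96.7]
wrist_force: [1.0, 0.1, 0.8]
gripper_width: 0.0213
gripper_force: 0.0
```

Call:
{"name": "step_arm", "arguments": {"rows": [{"tx": 0.1, "ty": 0.35, "tz": 0, "wx": 0, "wy": 0, "wz": 0.07, "grip": -0.5}, {"tx": 0.2, "ty": 0.7, "tz": 0, "wx": 0, "wy": 0, "wz": 0.14, "grip": -0.5}, {"tx": 0.3, "ty": 1, "tz": 0, "wx": 0, "wy": 0, "wz": 0.2, "grip": -0.5}]}}

```text
clock: 1.3
eef_pos: [0.2995, -0.1127, 0.2711]
ee_rot: [180.0, -0.0, 120.7]
wrist_force: [0.4, -0.9, 0.1]
gripper_width: 0.0211
gripper_force: 0.0
```

Call:
{"name": "step_arm", "arguments": {"rows": [{"tx": 0.17, "ty": 0.4, "tz": 0, "wx": 0, "wy": 0, "wz": 0, "grip": -0.5}, {"tx": 0.33, "ty": 0.75, "tz": 0, "wx": 0, "wy": 0, "wz": 0, "grip": -0.5}, {"tx": 0.45, "ty": 1, "tz": 0, "wx": 0, "wy": 0, "wz": 0, "grip": -0.5}]}}

```text
clock: 1.6
eef_pos: [0.3448, -0.0122, 0.271]
ee_rot: [180.0, -0.0, 120.4]
wrist_force: [0.0, -0.6, 1.0]
gripper_width: 0.0213
gripper_force: 0.0
```

Call:
{"name": "step_arm", "arguments": {"rows": [{"tx": 0.17, "ty": 0.4, "tz": 0, "wx": 0, "wy": 0, "wz": 0, "grip": -0.5}, {"tx": 0.33, "ty": 0.75, "tz": 0, "wx": 0, "wy": 0, "wz": 0, "grip": -0.5}, {"tx": 0.45, "ty": 1, "tz": 0, "wx": 0, "wy": 0, "wz": 0, "grip": -0.5}]}}

```text
clock: 1.9
eef_pos: [0.3898, 0.0878, 0.2708]
ee_rot: [-180.0, -0.0, 120.5]
wrist_force: [-0.1, -0.8, -0.2]
gripper_width: 0.0216
gripper_force: 0.0
```

Call:
{"name": "step_arm", "arguments": {"rows": [{"tx": 0.17, "ty": 0.4, "tz": 0, "wx": 0, "wy": 0, "wz": 0, "grip": -0.5}, {"tx": 0.33, "ty": 0.8, "tz": 0, "wx": 0, "wy": 0, "wz": 0, "grip": -0.5}, {"tx": 0.45, "ty": 1, "tz": 0, "wx": 0, "wy": 0, "wz": 0, "grip": -0.5}]}}

```text
clock: 2.2
eef_pos: [0.4347, 0.1884, 0.2704]
ee_rot: [-179.9, -0.1, 120.5]
wrist_force: [0.2, -1.0, 0.6]
gripper_width: 0.0215
gripper_force: 0.0
```

Call:
{"name": "step_arm", "arguments": {"rows": [{"tx": 0.1, "ty": 0.3, "tz": 0, "wx": 0, "wy": 0, "wz": 0, "grip": -0.5}, {"tx": 0.1, "ty": 0.35, "tz": 0, "wx": 0, "wy": 0, "wz": 0, "grip": -0.5}, {"tx": 0.1, "ty": 0.35, "tz": 0, "wx": 0, "wy": 0, "wz": 0, "grip": -0.5}, {"tx": 0.1, "ty": 0.35, "tz": 0, "wx": 0, "wy": 0, "wz": 0, "grip": -0.5}]}}

```text
clock: 2.6
eef_pos: [0.4443, 0.2199, 0.2711]
ee_rot: [-180.0, 0.0, 120.3]
wrist_force: [-0.5, -0.7, -0.4]
gripper_width: 0.0213
gripper_force: 0.0
```

```bash
cat >> h.py <<'E'
from scipy.spatial.transform import Rotation as R
def wpts(s,dep):
    c=get_calibration("wrist"); K=np.array(c["camera_matrix"]); H=np.array(c["hand_eye"])
    T=np.eye(4);T[:3,:3]=R.from_euler("xyz",s["ee_rot"],degrees=True).as_matrix();T[:3,3]=s["eef_pos"];T=T@H
    v,u=np.mgrid[0:384,0:512]
    X=np.stack([(u-K[0,2])/K[0,0]*dep,-(v-K[1,2])/K[1,1]*dep,-dep,np.ones_like(dep)],-1)
    return X@T.T
def look(name):
    s=state(); im,dp=snapshot("wrist"); cv2.imwrite("pics/%s.png"%name,im); np.savez(name,im=im,dp=dp)
    W=wpts(s,dp);x,y,z=W[...,0],W[...,1],W[...,2]; print(s["clock"],s["eef_pos"],s["ee_rot"])
    near=(dp>0)&(np.hypot(x-.49,y-.1475)<.06)
    print(np.histogram(z[near],np.arange(.036,.11,.002)))
    for lo,hi in((.041,.048),(.051,.0575),(.075,.11)):
        m=near&(z>lo)&(z<hi)
        if m.sum()>5: print(lo,m.sum(),np.median(z[m]),circ(np.c_[x[m],y[m]]))
E
python3 -c "
from h import *
look('w1')"
```

```text
2.6 [0.44432875 0.21987468 0.27114383] [-1.79952900e+02  2.42459961e-02  1.20309363e+02]
(array([   0,    6,   22,  378, 1524,   81,   18,   22,   28,   94,  173,
        131,   74,    7,    0,    0,    0,    0,    0,    2,    7,   19,
         42,   10,   24,   24,   31,   30,   40,   43,   50,   60,   66,
         96,   41,    0,    0]), array([0.036, 0.038, 0.04 , 0.042, 0.044, 0.046, 0.048, 0.05 , 0.052,
       0.054, 0.056, 0.058, 0.06 , 0.062, 0.064, 0.066, 0.068, 0.07 ,
       0.072, 0.074, 0.076, 0.078, 0.08 , 0.082, 0.084, 0.086, 0.088,
       0.09 , 0.092, 0.094, 0.096, 0.098, 0.1  , 0.102, 0.104, 0.106,
       0.108, 0.11 ]))
0.041 1996 0.04465738820381182 ((0.489944189786911, 0.14951534569263458), 0.03934663161635399)
0.051 261 0.05597942596893718 ((0.48155033588409424, 0.16449376940727234), 0.019868697971105576)
0.075 585 0.09668832721601495 ((0.4820060133934021, 0.164531871676445), 0.01388457603752613)
```

View pics/w1.png

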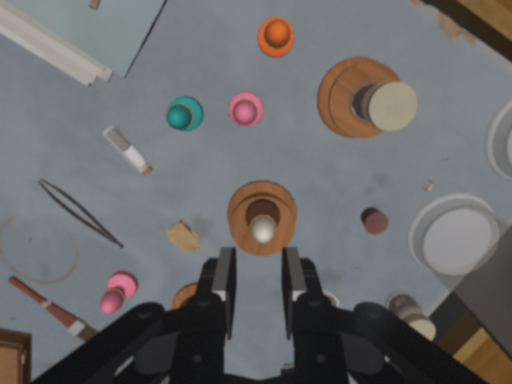

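Call:
{"name": "step_arm", "arguments": {"rows": [{"tx": 0.07, "ty": -0.06, "tz": -0.4, "wx": 0, "wy": 0, "wz": -0.008, "grip": -0.5}, {"tx": 0.14, "ty": -0.11, "tz": -0.8, "wx": 0, "wy": 0, "wz": -0.016, "grip": -0.5}, {"tx": 0.14, "ty": -0.11, "tz": -1, "wx": 0, "wy": 0, "wz": -0.016, "grip": -0.5}]}}

```text
clock: 2.95
eef_pos: [0.4574, 0.2073, 0.1679]
ee_rot: [-179.7, -0.0, 118.2]
wrist_force: [-0.9, 0.3, 0.6]
gripper_width: 0.0216
gripper_force: 0.0
```

Call:
{"name": "step_arm", "arguments": {"rows": [{"tx": 0, "ty": 0, "tz": -0.4, "grip": -0.5, "wx": 0, "wy": 0, "wz": 0}, {"tx": 0, "ty": 0, "tz": -0.7, "grip": -0.5, "wx": 0, "wy": 0, "wz": 0}, {"tx": 0, "ty": 0, "tz": -0.9, "grip": -0.5, "wx": 0, "wy": 0, "wz": 0}, {"tx": 0, "ty": 0, "tz": -1, "grip": -0.5, "wx": 0, "wy": 0, "wz": 0}, {"tx": 0, "ty": 0, "tz": -1, "grip": -0.5, "wx": 0, "wy": 0, "wz": 0}]}}

```text
clock: 3.45
eef_pos: [0.4577, 0.2085, 0.0702]
ee_rot: [-179.9, -0.0, 118.3]
wrist_force: [-0.5, -0.0, -0.4]
gripper_width: 0.0211
gripper_force: 0.0
```

Call:
{"name": "step_arm", "arguments": {"rows": [{"tx": 0, "ty": 0, "tz": -0.1, "grip": -0.5, "wx": 0, "wy": 0, "wz": 0}, {"tx": 0, "ty": 0, "tz": -0.18, "grip": -0.5, "wx": 0, "wy": 0, "wz": 0}, {"tx": 0, "ty": 0, "tz": -0.22, "grip": -0.5, "wx": 0, "wy": 0, "wz": 0}, {"tx": 0, "ty": 0, "tz": -0.22, "grip": -0.5, "wx": 0, "wy": 0, "wz": 0}]}}

```text
clock: 3.85
eef_pos: [0.4583, 0.2095, 0.0488]
ee_rot: [-179.9, -0.0, 118.4]
wrist_force: [-0.1, -0.5, 0.3]
gripper_width: 0.0213
gripper_force: 0.0
```

```bash
python3 -c "
from h import *
look('w2')
a,d=snapshot('scene'); cv2.imwrite('pics/s2.png',cv2.resize(a[120:300,180:330],None,fx=4,fy=3.3))
a,d=snapshot('scene'); cv2.imwrite('pics/s2.png',cv2.resize(a[140:290,190:340],None,fx=4,fy=4))"
```

```text
3.85 [0.45832823 0.20949219 0.04882477] [-1.79948578e+02 -7.56070836e-03  1.18415634e+02]
(array([  0,  53, 124, 145, 380, 134, 133, 149, 167, 402, 719, 824, 531,
       190, 109,  32,  26,  34,  26,  56,  66,  11,   0,   1,   5,   0,
         0,   0,   0,   0,   0,   0,   0,   0,   0,   0,   0]), array([0.036, 0.038, 0.04 , 0.042, 0.044, 0.046, 0.048, 0.05 , 0.052,
       0.054, 0.056, 0.058, 0.06 , 0.062, 0.064, 0.066, 0.068, 0.07 ,
       0.072, 0.074, 0.076, 0.078, 0.08 , 0.082, 0.084, 0.086, 0.088,
       0.09 , 0.092, 0.094, 0.096, 0.098, 0.1  , 0.102, 0.104, 0.106,
       0.108, 0.11 ]))
0.041 732 0.044653581827534775 ((0.4852941036224365, 0.1674494445323944), 0.02553708292543888)
0.051 1164 0.05578747769255535 ((0.4820922911167145, 0.16639138758182526), 0.019461579620838165)
0.075 120 0.07663183250610013 ((0.46799322962760925, 0.18565309047698975), 0.017403515055775642)
```

View pics/s2.png

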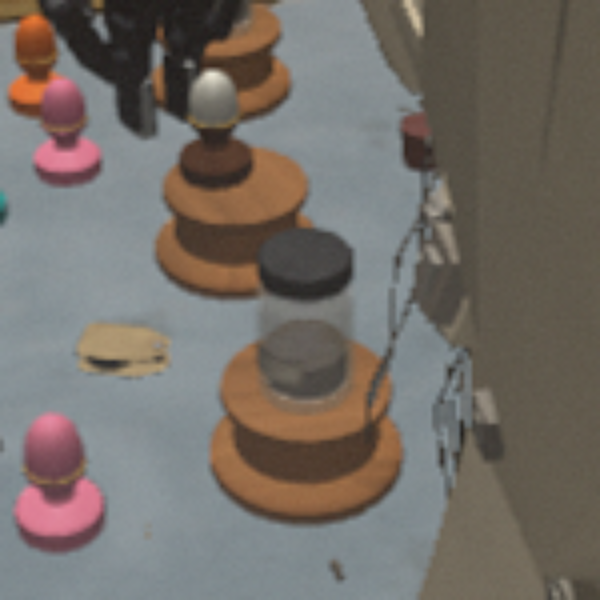

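View pics/w2.png

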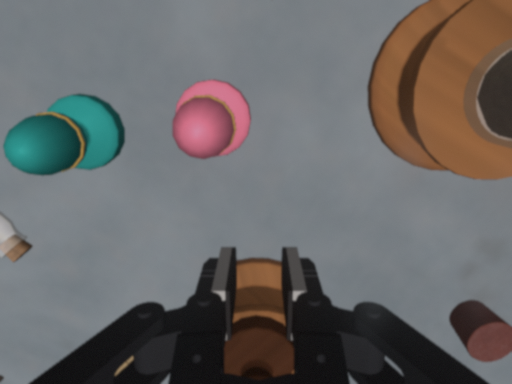

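Call:
{"name": "step_arm", "arguments": {"rows": [{"tx": 0.03, "ty": -0.05, "tz": 0, "wx": 0, "wy": 0, "wz": 0, "grip": -0.5}, {"tx": 0.055, "ty": -0.1, "tz": 0, "wx": 0, "wy": 0, "wz": 0, "grip": -0.5}, {"tx": 0.07, "ty": -0.13, "tz": 0, "wx": 0, "wy": 0, "wz": 0, "grip": -0.5}, {"tx": 0.076, "ty": -0.141, "tz": 0, "wx": 0, "wy": 0, "wz": 0, "grip": -0.5}]}}

```text
clock: 4.4
eef_pos: [0.4666, 0.195, 0.0495]
ee_rot: [180.0, 0.0, 118.4]
wrist_force: [-0.2, 0.3, 0.2]
gripper_width: 0.0213
gripper_force: 0.0
```

Call:
{"name": "step_arm", "arguments": {"rows": [{"tx": 0.008, "ty": -0.015, "tz": 0, "wx": 0, "wy": 0, "wz": 0, "grip": -0.5}, {"tx": 0.016, "ty": -0.03, "tz": 0, "wx": 0, "wy": 0, "wz": 0, "grip": -0.5}, {"tx": 0.024, "ty": -0.044, "tz": 0, "wx": 0, "wy": 0, "wz": 0, "grip": -0.5}, {"tx": 0.032, "ty": -0.059, "tz": 0, "wx": 0, "wy": 0, "wz": 0, "grip": -0.5}, {"tx": 0.038, "ty": -0.07, "tz": 0, "wx": 0, "wy": 0, "wz": 0, "grip": -0.5}]}}

```text
clock: 4.9
eef_pos: [0.4701, 0.1885, 0.0493]
ee_rot: [180.0, -0.0, 118.4]
wrist_force: [0.5, 0.6, -0.5]
gripper_width: 0.0213
gripper_force: 0.3
```

Call:
{"name": "step_arm", "arguments": {"rows": [{"tx": 0.008, "ty": -0.015, "tz": 0, "wx": 0, "wy": 0, "wz": 0, "grip": -0.5}, {"tx": 0.016, "ty": -0.03, "tz": 0, "wx": 0, "wy": 0, "wz": 0, "grip": -0.5}, {"tx": 0.024, "ty": -0.044, "tz": 0, "wx": 0, "wy": 0, "wz": 0, "grip": -0.5}, {"tx": 0.03, "ty": -0.055, "tz": 0, "wx": 0, "wy": 0, "wz": 0, "grip": -0.5}, {"tx": 0.03, "ty": -0.055, "tz": 0, "wx": 0, "wy": 0, "wz": 0, "grip": -0.5}]}}

```text
clock: 5.4
eef_pos: [0.4732, 0.1828, 0.0494]
ee_rot: [180.0, 0.0, 118.4]
wrist_force: [0.4, 0.1, 0.0]
gripper_width: 0.0215
gripper_force: 0.2
```

```bash
cat >> h.py <<'E'
def ext():
    for n in("top","scene"):
        im,dp=snapshot(n); cv2.imwrite("pics/%s_l.png"%n,im); W=pts(n,dp);x,y,z=W[...,0],W[...,1],W[...,2]
        near=(dp>0)&(np.hypot(x-.49,y-.1475)<.05)
        hsv=cv2.cvtColor(im,cv2.COLOR_BGR2HSV)
        for lo,hi in((.041,.048),(.051,.058),(.075,.107)):
            m=near&(z>lo)&(z<hi)
            if lo>.06: m&=(hsv[...,1]<60)&(hsv[...,2]>70)
            if m.sum()>5: print(n,lo,m.sum(),circ(np.c_[x[m],y[m]]))
E
python3 -c "
from h import *
ext(); print(state()['eef_pos'],state()['wrist_force'])"
```

```text
top 0.041 66 ((0.4575212001800537, 0.1411840319633484), 0.0156649611890316)
scene 0.041 437 ((0.48945388197898865, 0.1467369645833969), 0.04027779772877693)
scene 0.051 116 ((0.4755967855453491, 0.15869250893592834), 0.029412690550088882)
scene 0.075 152 ((0.4695676267147064, 0.16688936948776245), 0.032158263027668)
[0.4731859  0.18285247 0.04934458] [ 1.06881537 -0.09803409  0.13899344]
```

```bash
python3 -c "
from h import *
a=cv2.imread('pics/scene_l.png'); cv2.imwrite('pics/s3.png',cv2.resize(a[150:220,200:300],None,fx=8,fy=8,interpolation=cv2.INTER_CUBIC))
im,d=snapshot('wrist');cv2.imwrite('pics/w3.png',im)
f=np.load('d.npz')
for im in(f['a'],a):
  h=cv2.cvtColor(im,cv2.COLOR_BGR2HSV)[150:190,220:270]
  m=(h[...,1]<40)&(h[...,2]>120); v,u=np.nonzero(m); print(m.sum(),u.mean()+220,v.mean()+150, ray('scene',u.mean()+220,v.mean()+150,.09))
"
```

```text
916 242.7816593886463 169.0272925764192 [0.47711197 0.14274889 0.09      ]
688 248.01162790697674 170.7877906976744 [0.48645664 0.13352446 0.09      ]
```

View pics/s3.png

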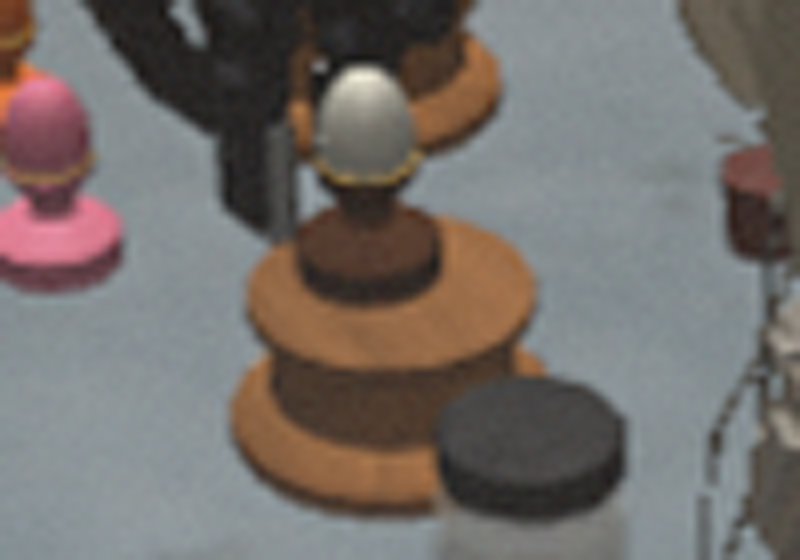

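Call:
{"name": "step_arm", "arguments": {"rows": [{"tx": 0.007, "ty": -0.013, "tz": 0, "wx": 0, "wy": 0, "wz": 0, "grip": -0.5}, {"tx": 0.015, "ty": -0.028, "tz": 0, "wx": 0, "wy": 0, "wz": 0, "grip": -0.5}, {"tx": 0.022, "ty": -0.041, "tz": 0, "wx": 0, "wy": 0, "wz": 0, "grip": -0.5}, {"tx": 0.03, "ty": -0.055, "tz": 0, "wx": 0, "wy": 0, "wz": 0, "grip": -0.5}, {"tx": 0.03, "ty": -0.055, "tz": 0, "wx": 0, "wy": 0, "wz": 0, "grip": -0.5}]}}

```text
clock: 6.05
eef_pos: [0.4762, 0.1772, 0.0493]
ee_rot: [180.0, 0.0, 118.4]
wrist_force: [-0.3, 0.1, -0.5]
gripper_width: 0.0218
gripper_force: 0.1
```

```bash
python3 -c "
from h import *
print('before',ray('scene',246.2,180.6,.054),ray('scene',249,186.5,.045),state()['eef_pos'])"
```

```text
before [0.48511973 0.15352416 0.054     ] [0.48915016 0.14322925 0.045     ] [0.4762118  0.17724498 0.04934323]
```

Call:
{"name": "step_arm", "arguments": {"rows": [{"tx": -0.03, "ty": 0.05, "tz": 0, "wx": 0, "wy": 0, "wz": 0, "grip": -0.5}, {"tx": -0.08, "ty": 0.15, "tz": 0, "wx": 0, "wy": 0, "wz": 0, "grip": -0.5}, {"tx": -0.18, "ty": 0.33, "tz": 0, "wx": 0, "wy": 0, "wz": 0, "grip": -0.5}, {"tx": -0.22, "ty": 0.38, "tz": 0.4, "wx": 0, "wy": 0, "wz": 0, "grip": -0.5}, {"tx": -0.26, "ty": 0.4, "tz": 0.8, "wx": 0, "wy": 0, "wz": 0, "grip": -0.5}]}}

```text
clock: 6.55
eef_pos: [0.4479, 0.2184, 0.1286]
ee_rot: [-179.8, -0.1, 118.5]
wrist_force: [1.4, -0.1, 0.6]
gripper_width: 0.0213
gripper_force: 0.0
```

Call:
{"name": "step_arm", "arguments": {"rows": [{"tx": -0.03, "ty": 0.02, "tz": 0.4, "wx": 0, "wy": 0, "wz": 0, "grip": -0.5}, {"tx": -0.06, "ty": 0.03, "tz": 0.8, "wx": 0, "wy": 0, "wz": 0, "grip": -0.5}, {"tx": -0.06, "ty": 0.03, "tz": 1, "wx": 0, "wy": 0, "wz": 0, "grip": -0.5}, {"tx": -0.06, "ty": 0.03, "tz": 1, "wx": 0, "wy": 0, "wz": 0, "grip": -0.5}, {"tx": -0.06, "ty": 0.03, "tz": 1, "wx": 0, "wy": 0, "wz": 0, "grip": -0.5}]}}

```text
clock: 7.05
eef_pos: [0.4436, 0.2209, 0.2289]
ee_rot: [-180.0, -0.0, 118.5]
wrist_force: [0.8, -0.4, -0.2]
gripper_width: 0.0212
gripper_force: 0.0
```

```bash
python3 -c "
from h import *
look('w4');a=cv2.imread('pics/w4.png'); cv2.imwrite('pics/w4c.png',cv2.resize(a[150:290,190:340],None,fx=4,fy=4,interpolation=cv2.INTER_CUBIC))"
```

```text
7.05 [0.44363356 0.22094074 0.22887441] [-1.79997193e+02 -3.06625537e-03  1.18450175e+02]
(array([   0,   13,   38,  327, 1526,   85,   24,   28,   38,  111,  183,
        185,  103,   20,    2,    0,    0,    0,    0,    4,   16,   29,
         41,   21,   32,   38,   44,   44,   46,   60,   65,   58,   96,
        112,   49,    0,    0]), array([0.036, 0.038, 0.04 , 0.042, 0.044, 0.046, 0.048, 0.05 , 0.052,
       0.054, 0.056, 0.058, 0.06 , 0.062, 0.064, 0.066, 0.068, 0.07 ,
       0.072, 0.074, 0.076, 0.078, 0.08 , 0.082, 0.084, 0.086, 0.088,
       0.09 , 0.092, 0.094, 0.096, 0.098, 0.1  , 0.102, 0.104, 0.106,
       0.108, 0.11 ]))
0.041 1954 0.044685985232781195 ((0.4900050759315491, 0.14976009726524353), 0.039477091282606125)
0.051 290 0.0558109836505086 ((0.48887795209884644, 0.15422552824020386), 0.019955411553382874)
0.075 755 0.09601658304028732 ((0.48830243945121765, 0.15533708035945892), 0.013244363479316235)
```

View pics/w4c.png

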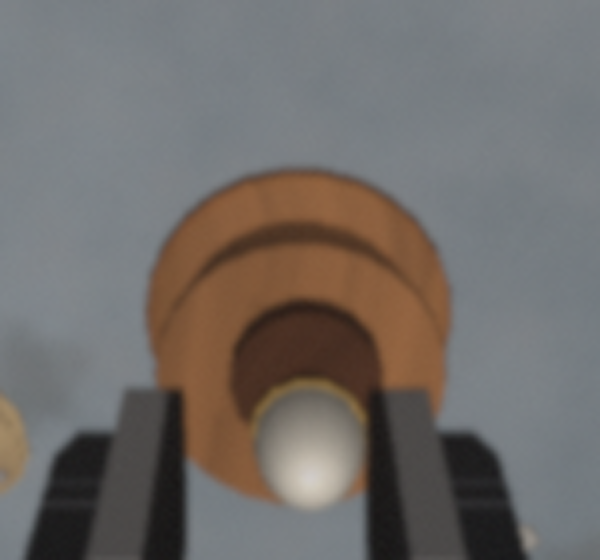

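Call:
{"name": "step_arm", "arguments": {"rows": [{"tx": 0.1, "ty": -0.1, "tz": -0.4, "wx": 0, "wy": 0, "wz": 0, "grip": -0.5}, {"tx": 0.188, "ty": -0.202, "tz": -0.8, "wx": 0, "wy": 0, "wz": 0, "grip": -0.5}, {"tx": 0.188, "ty": -0.202, "tz": -1, "wx": 0, "wy": 0, "wz": 0, "grip": -0.5}, {"tx": 0.188, "ty": -0.202, "tz": -1, "wx": 0, "wy": 0, "wz": 0, "grip": -0.5}]}}

```text
clock: 7.5
eef_pos: [0.4588, 0.1988, 0.1226]
ee_rot: [-179.2, -0.2, 118.4]
wrist_force: [-0.3, 0.1, 0.7]
gripper_width: 0.0213
gripper_force: 0.0
```

Call:
{"name": "step_arm", "arguments": {"rows": [{"tx": 0, "ty": 0, "tz": -0.4, "wx": 0, "wy": 0, "wz": 0, "grip": -0.5}, {"tx": 0, "ty": 0, "tz": -0.65, "wx": 0, "wy": 0, "wz": 0, "grip": -0.5}, {"tx": 0, "ty": 0, "tz": -0.76, "wx": 0, "wy": 0, "wz": 0, "grip": -0.5}, {"tx": 0, "ty": 0, "tz": -0.795, "wx": 0, "wy": 0, "wz": 0, "grip": -0.5}, {"tx": 0, "ty": 0, "tz": -0.795, "wx": 0, "wy": 0, "wz": 0, "grip": -0.5}]}}

```text
clock: 8.0
eef_pos: [0.4634, 0.2006, 0.0506]
ee_rot: [179.9, 0.0, 118.4]
wrist_force: [0.3, 0.1, -0.2]
gripper_width: 0.0215
gripper_force: 0.0
```

Call:
{"name": "step_arm", "arguments": {"rows": [{"tx": 0.04, "ty": -0.07, "tz": 0, "wx": 0, "wy": 0, "wz": 0, "grip": -0.5}, {"tx": 0.08, "ty": -0.15, "tz": 0, "wx": 0, "wy": 0, "wz": 0, "grip": -0.5}, {"tx": 0.1, "ty": -0.185, "tz": 0, "wx": 0, "wy": 0, "wz": 0, "grip": -0.5}, {"tx": 0.11, "ty": -0.205, "tz": 0, "wx": 0, "wy": 0, "wz": 0, "grip": -0.5}, {"tx": 0.11, "ty": -0.205, "tz": 0, "wx": 0, "wy": 0, "wz": 0, "grip": -0.5}]}}

```text
clock: 8.5
eef_pos: [0.4742, 0.1794, 0.0501]
ee_rot: [180.0, 0.0, 118.4]
wrist_force: [-1.1, -0.6, -0.1]
gripper_width: 0.021
gripper_force: 0.0
```

Call:
{"name": "step_arm", "arguments": {"rows": [{"tx": 0.01, "ty": -0.02, "tz": 0, "wx": 0, "wy": 0, "wz": 0, "grip": -0.5}, {"tx": 0.02, "ty": -0.037, "tz": 0, "wx": 0, "wy": 0, "wz": 0, "grip": -0.5}, {"tx": 0.028, "ty": -0.053, "tz": 0, "wx": 0, "wy": 0, "wz": 0, "grip": -0.5}, {"tx": 0.034, "ty": -0.067, "tz": 0, "wx": 0, "wy": 0, "wz": 0, "grip": -0.5}, {"tx": 0.034, "ty": -0.067, "tz": 0, "wx": 0, "wy": 0, "wz": 0, "grip": -0.5}]}}

```text
clock: 9.0
eef_pos: [0.4773, 0.173, 0.0498]
ee_rot: [180.0, 0.0, 118.4]
wrist_force: [-1.0, 0.0, 0.2]
gripper_width: 0.0215
gripper_force: 0.2
```

Call:
{"name": "step_arm", "arguments": {"rows": [{"tx": -0.03, "ty": 0.05, "tz": 0, "wx": 0, "wy": 0, "wz": 0, "grip": -0.5}, {"tx": -0.08, "ty": 0.15, "tz": 0, "wx": 0, "wy": 0, "wz": 0, "grip": -0.5}, {"tx": -0.18, "ty": 0.33, "tz": 0, "wx": 0, "wy": 0, "wz": 0, "grip": -0.5}, {"tx": -0.22, "ty": 0.4, "tz": 0.4, "wx": 0, "wy": 0, "wz": 0, "grip": -0.5}, {"tx": -0.26, "ty": 0.44, "tz": 0.8, "wx": 0, "wy": 0, "wz": 0, "grip": -0.5}]}}

```text
clock: 9.5
eef_pos: [0.4491, 0.218, 0.129]
ee_rot: [-179.7, -0.1, 118.5]
wrist_force: [1.0, 1.0, 0.9]
gripper_width: 0.0209
gripper_force: 0.0
```

Call:
{"name": "step_arm", "arguments": {"rows": [{"tx": -0.03, "ty": 0.02, "tz": 0.4, "wx": 0, "wy": 0, "wz": 0, "grip": -0.5}, {"tx": -0.08, "ty": 0.06, "tz": 0.8, "wx": 0, "wy": 0, "wz": 0, "grip": -0.5}, {"tx": -0.08, "ty": 0.06, "tz": 1, "wx": 0, "wy": 0, "wz": 0, "grip": -0.5}, {"tx": -0.08, "ty": 0.06, "tz": 1, "wx": 0, "wy": 0, "wz": 0, "grip": -0.5}, {"tx": -0.08, "ty": 0.06, "tz": 1, "wx": 0, "wy": 0, "wz": 0, "grip": -0.5}]}}

```text
clock: 10.0
eef_pos: [0.4428, 0.2236, 0.2295]
ee_rot: [180.0, -0.0, 118.5]
wrist_force: [-0.1, -0.5, -1.1]
gripper_width: 0.0211
gripper_force: 0.0
```

```bash
python3 -c "
from h import *
look('w5');a=cv2.imread('pics/w5.png'); cv2.imwrite('pics/w5c.png',cv2.resize(a[150:290,190:340],None,fx=4,fy=4,interpolation=cv2.INTER_CUBIC))
ext()"
```

```text
10.0 [0.44283324 0.22356329 0.22952933] [ 1.79994108e+02 -2.80093897e-03  1.18450047e+02]
(array([   1,   21,   41,  325, 1519,   82,   29,   32,   35,  109,  192,
        181,   99,   21,    2,    0,    0,    0,    0,    4,   22,   26,
         46,   20,   32,   30,   44,   48,   39,   72,   57,   71,   78,
        110,   53,    0,    0]), array([0.036, 0.038, 0.04 , 0.042, 0.044, 0.046, 0.048, 0.05 , 0.052,
       0.054, 0.056, 0.058, 0.06 , 0.062, 0.064, 0.066, 0.068, 0.07 ,
       0.072, 0.074, 0.076, 0.078, 0.08 , 0.082, 0.084, 0.086, 0.088,
       0.09 , 0.092, 0.094, 0.096, 0.098, 0.1  , 0.102, 0.104, 0.106,
       0.108, 0.11 ]))
0.041 1950 0.04466875457667874 ((0.49004697799682617, 0.1497858464717865), 0.03921724483370781)
0.051 296 0.05567821007004922 ((0.48991096019744873, 0.15029892325401306), 0.019833970814943314)
0.075 751 0.09581019759043019 ((0.48896151781082153, 0.15108981728553772), 0.013469397090375423)
top 0.041 485 ((0.48951026797294617, 0.14858421683311462), 0.039091963320970535)
top 0.051 68 ((0.4914718270301819, 0.14893484115600586), 0.021229809150099754)
top 0.075 122 ((0.48889634013175964, 0.1489192247390747), 0.012792770750820637)
scene 0.041 405 ((0.4893816411495209, 0.14674901962280273), 0.04050740599632263)
scene 0.051 89 ((0.48937878012657166, 0.14640475809574127), 0.01977609284222126)
scene 0.075 132 ((0.4903992712497711, 0.14507156610488892), 0.013278699479997158)
```

View pics/w5c.png

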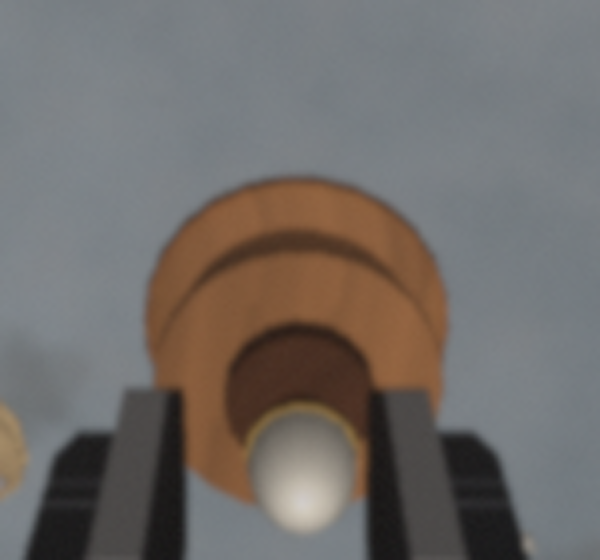

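The crop shows the foot centred on the plinth and the egg upright. All three cameras put it within about 1 mm of centre, except one coarse top-view fit that is 2 mm off. The fingers are clear.

```bash
python3 -c "
from cell import *
print(sign_off())"
```

```text
the job is handed in; nothing more can be done
None
```

The egg cup stands upright and at rest in the middle of its plinth, about 0.5 mm off centre by the wrist camera, with nothing else touched, and the job was handed in at about 10 s.

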